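# Dock a portable gas detector and latch the dock's door

## Task

Put the portable gas detector in the calibration dock for a bump test: stand it upright and fully down in the dock's seat with its sensor grille towards the door, and let go of it there while the door is still open. Then swing the door to and push it, gently and without slamming, until the sprung latch has snapped in and the door stays shut on its own. Push with no more than 18 N (the latch gives at 6 to 14 N), do not drop the detector, and leave the other things on the bench where they are.

Things in the scene. Friction and masses are not known exactly. Their poses are not given: they have to be found in the camera images.
- detector_center (a point): centre of the portable gas detector: a grey upright box with a rubber foot, 34 mm thick (its own x) x 65 mm wide (y) x 120 mm tall (z), about 0.25 kg, standing on the bench; origin at half height (60 mm above its underside). Its front, with display and round sensor grille, faces its own -x. The lowest 8 mm are 2 mm slimmer on each side
- detector_grille (a point): centre of the round black sensor grille on the detector's front face, 17 mm to its -x, 48 mm above its underside
- dock: calibration dock, a white housing fixed to the bench; origin on the bench under the middle of the seat; x points away from the door, y to the hinge side, z up. Reaches x -57 to 171, y +-102 mm. Side cheeks 102 mm high beyond y = +-42 mm, a back rest 100 mm high from x = 20 mm, electronics housing (up to 120 mm high) from x = 48 mm
- dock_seat (a point): middle of the seat's floor, 30 mm above the bench, axes as the dock's. The seat is a rectangular pocket open at the top, 38 mm (x) x 69 mm (y), rim 25 mm above its floor (55 mm above the bench). The seated detector's centre is 60 mm above this point (90 mm above the bench), its front to -x
- door (a joint): angle of the dock's door about its upright hinge, rad: about 0 shut, 1.6 to 1.9 at the start, growing as it swings towards the robot; light friction, it stays where it is left. A sprung rubber gas cup inside the door meets the seated detector at about 0.1 rad and pushes back harder the further it shuts (1 to 8 N). Not latched, the door springs back to 0.07 rad or more
- door_tongue (a point): steel latch tongue on the door's free edge, 125 mm from the hinge line, 57 mm up: sloped on the closing side, pressed out 9.5 mm by a spring. Its keeper roller and a rubber stop sit on one slotted bracket on the dock, set anywhere within 12 mm (for thicker or thinner detectors): the tongue meets the roller at 0.07 to 0.18 rad, and latched the door rests anywhere from -0.05 to 0.05 rad. Axes as door_hinge
- door_hinge (a point): point on the door's hinge line, 93 mm above the bench, at x = -45, y = 70 mm of the dock. Its axes turn with the door: the door panel (12 mm thick, 125 mm wide, from 34 to 106 mm above the bench) runs from it to -y, its outer face looks to -x; at angle 0 the axes are the dock's
- door_handle (a point): middle of the handle bar on the door's outer face, 41 mm to -x and 100 mm to -y of the hinge line, 93 mm above the bench. Round steel bar 11 mm thick, 48 mm long, level, along y. Axes as door_hinge. Pushed here, it takes 6 to 14 N up the slope, less while the tip slides over the roller (about 5 mm), then the tongue snaps out; 1 to 2 mm on, the stop makes the force rise steeply
- manometer: handheld pressure meter lying on its back, 150 x 78 x 30 mm, black; bystander
- spray_bottle: white round bottle 62 mm across, 170 mm tall; bystander
- gas_can: aluminium calibration-gas can 68 mm across, 190 mm tall; bystander
- beaker: glass beaker 72 mm across, 85 mm tall; bystander
- driver: screwdriver lying beside the dock's latch side, 170 mm long, 26 mm thick; bystander
- spanner: steel spanner lying flat, 170 mm long, 8 mm thick; bystander
- cal_cap: grey round calibration cap 48 mm across with a spigot, 26 mm tall; bystander
Mind the look-alikes: they are no part of the job. Leave any blue look-alike of the part that bears detector_center alone.

How it is judged:
By the outcome, as a careful person would: the job done as asked, in the order asked, and still so for the second after the job is handed in, with the robot touching nothing.
It also fails if it takes over 58 s, if anything falls off the work surface, if the arm or the gripper's body presses on something with over 40 N, if the wrist force passes 120 N, or if a joint passes its speed limit or range.

## Robot

A 6-joint arm with a two-finger parallel gripper is mounted at the origin on the work surface. World frame = base frame: x ahead of the robot, y to its left, z up, the work surface at z = 0. Lengths are in m, angles in rad, forces in N, time in s.
With the tool pointing down it reaches from about 0.35 to 0.975 m from the base axis. Payload 4.9 kg.
Tool frame: the origin (TCP) lies midway between the tips of the shut fingers; the grasp point (between the pads) lies 19 mm behind it; x points along the fingers, z is the direction in which the jaws open and shut, and the axes are right-handed (so a half turn about x gives the same grasp; the last joint's range is limited). The gripper opens to 85 mm and grips with 20 to 120 N. Pads are 22 mm wide; open, the fingers measure 114 mm over their backs; the gripper's body (76 mm by 85 mm) begins 54 mm behind the grasp point. The pads swing forward as they close: fully open they stand 13 mm farther back than shut.
Start: joints at [-1.389, 0.053, 1.613, -0, 1.476, -0.119], TCP at [0.185, -0.597, 0.231] pointing down, gripper open.
Joint ranges: [-3.01, 3.01], [-1.01, 2.22], [0.06, 2.58], [-1.02, 4.17], [0.09, 2.62], [-3.14, 3.14]. Speed limits (rad/s): [2.57, 2.57, 3.14, 3.14, 3.14, 3.14].

## Interface

Orientations are given as a unit quaternion [w, x, y, z].
In Python, from plant import state, cams, workorder, nets gives the robot as it stands.
- The arm moves only by the tool play_rows, never from a script. Its argument "motion" is a list of rows, each a list of 3 entries, a list of its own where there are three numbers: the closure, from -1 (fully open) to 1 (shut), then the shift along the world's x, y, z in m, then the turn about the world's z in rad. A call has 1 to 5 rows; each row is the pose to reach, as a shift and turn from the pose commanded when the call began; what a row does not reach only later rows make up. A row lasts 1/10 s, in which the tool goes at most 50 mm and 8.59 degrees, less where a joint would pass 70% of its speed; a pose out of reach is approached as far as the arm can. A call with a gripper value outside its range is refused whole. The fingers move at their own pace and stop on an object; the grip force is fixed at half the most. Time passes only in rows, so rows that repeat a pose let the fingers close. It gives the time, the measured TCP pose, the force and the opening at its end, in the units of the state.
- state(): the state, without advancing time (a new reading comes with each control period).
- cams.grab_frame(name): name is "scene" or "top" or "wrist"; returns (picture, depth): 400x640x3 uint8, red, green, blue; 400x640 float32, m along the optical axis (not along the pixel's ray), 0 where there is no reading.
- cams.camera_info(name): a dict with "K" (3x3 intrinsics, pixels), "rvec" (rotation vector, rad) and "tvec" (3), from world to camera coordinates, as OpenCV has them. Camera axes: x right, y down, z forward; pixel columns grow to the right and rows downward; lengths in m; the calibration is good to about 2 mm. A picture is of the moment at which its call begins: read the wrist's pose just before it. camera_info takes no time and is no camera call; for the wrist camera it gives the pose at the moment of the call.
- workorder.job_done(): hands the job in, once; it reports no verdict.
Trained networks look in the newest picture that a camera, given by its name, has taken for a name from the list of things; names that differ only in an ending like _2 or _b are one class to them, and where a whole thing is asked for, a point or a joint stands for the part that bears it (a point fixed in the world has none). Each returns a list of dicts, best first, with "score" (0 to 1); they miss things now and then, are a little off and sometimes report something else, mostly with a low value. They report only what shows in the picture. A call takes as long as a camera call. They do not tell look-alikes from the thing itself.
- nets.recognise(camera, target): "at" ([x, y, z] in m, in world coordinates, good to about 4 mm: the middle of the surface that is visible of it).
- nets.landmark_of(camera, target): "at" ([x, y, z] in m, in world coordinates, good to about 4 mm: a listed point, or the origin of a listed thing).
The state is a dict: "time": time; "joint_pos": joint angles; "joint_vel": joint speeds; "joint_efforts": joint torques, N m; "tool_pos": TCP position; "tool_rot": TCP orientation; "contact_force": force on the tool from outside, world axes, zero at the start; "ft_torque": the same for the moment, N m; "gripper_width": opening from 0.0 (shut) to 1.0 (fully open).
Only numpy, scipy, OpenCV 4.12 (cv2) and the standard library are available. Lean on these libraries where they do the work, as an engineer would, in place of code of your own. Each camera call takes 0.05 s, during which the arm holds its last target.

## Working session

There is one attempt and no reset: what is moved stays moved. The work goes in short steps, Python scripts to look and compute and a tool call to move; the robot and the scene stay as the last step left them, time stands still between calls to the robot, and variables do not carry over. Pictures are saved under pics/ and viewed, and the job is handed in when it is done.

Besides the shell and the picture viewer there is one more tool, called after "Call:" by a JSON object that holds its "method" and its "body". play_rows: Moves the arm, as the interface text tells. Its arguments: {"type":"object","properties":{"motion":{"type":"array","items":{"type":"array"}}},"required":["motion"]}

```bash
ls; mkdir -p pics
python3 - <<'E'
from plant import state,cams,workorder,nets
import cv2,numpy as np
s=state();print(s)
for c in ["scene","top"]:
    p,d=cams.grab_frame(c);cv2.imwrite(f"pics/{c}0.png",p[:,:,::-1]);np.save(f"pics/{c}0.npy",d)
    i=cams.camera_info(c);print(c,i)
    for t in ["detector_center","detector_grille","dock","dock_seat","door_handle","door_hinge","door_tongue"]:
        print(t,[(round(r['score'],2),np.round(r['at'],3).tolist()) for r in nets.landmark_of(c,t)[:4]])
print(state()['time'])
E
```

```text
pics
{'time': 0.0, 'joint_pos': array([-1.38902232e+00,  5.33369385e-02,  1.61434770e+00,  1.35737635e-05,
        1.47596569e+00, -1.19034471e-01]), 'joint_vel': array([ 0.00122349, -0.00078892, -0.00141661, -0.0004504 , -0.00108747,
       -0.00018552]), 'joint_efforts': array([-1.36506169e-03, -3.93677938e+01, -3.70177209e+01, -2.31283093e-04,
        6.94130940e-03,  6.93903985e-06]), 'tool_pos': array([ 0.18505045, -0.59631089,  0.23004328]), 'tool_rot': array([ 0.5687466 ,  0.41993804,  0.56980066, -0.41893502]), 'contact_force': array([ 0.60207443, -0.96603831,  0.55589115]), 'ft_torque': array([-0.0130842 , -0.00411895, -0.0030017 ]), 'gripper_width': 0.9991313025824543}
scene {'K': array([[395.40700604,   0.        , 318.6811676 ],
       [  0.        , 395.40700604, 201.00583054],
       [  0.        ,   0.        ,   1.        ]]), 'rvec': array([ 0.87106244,  2.3668157 , -1.24434685]), 'tvec': array([ 0.34336281, -0.10390031,  1.45124203])}
detector_center [(0.75, [0.468, -0.298, 0.058]), (0.72, [0.648, -0.246, 0.061]), (0.66, [0.326, -0.428, 0.059])]
detector_grille [(0.
[... 460 characters left out ...]
  0.        , 382.60701925, 201.26070186],
       [  0.        ,   0.        ,   1.        ]]), 'rvec': array([ 2.14920181, -2.10174936,  0.12960501]), 'tvec': array([0.02275303, 0.47416949, 1.02580113])}
detector_center [(0.95, [0.323, -0.428, 0.061]), (0.77, [0.47, -0.296, 0.059]), (0.7, [0.439, -0.42, 0.063]), (0.55, [0.648, -0.25, 0.059])]
detector_grille [(0.93, [0.454, -0.291, 0.047]), (0.93, [0.333, -0.441, 0.054]), (0.61, [0.456, -0.426, 0.046])]
dock [(0.65, [0.628, 0.027, 0.003])]
dock_seat [(0.6, [0.624, 0.029, 0.035])]
door_handle [(0.98, [0.501, 0.166, 0.094])]
door_hinge [(0.82, [0.587, 0.104, 0.092])]
door_tongue [(0.74, [0.48, 0.445, -0.0]), (0.71, [0.464, 0.136, 0.056])]
0.8
```

View pics/scene0.png

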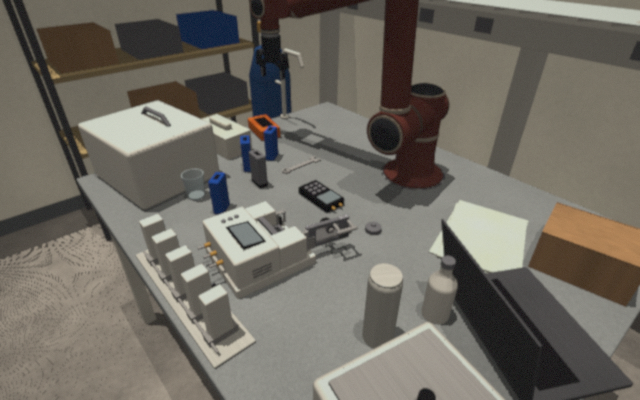

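View pics/top0.png

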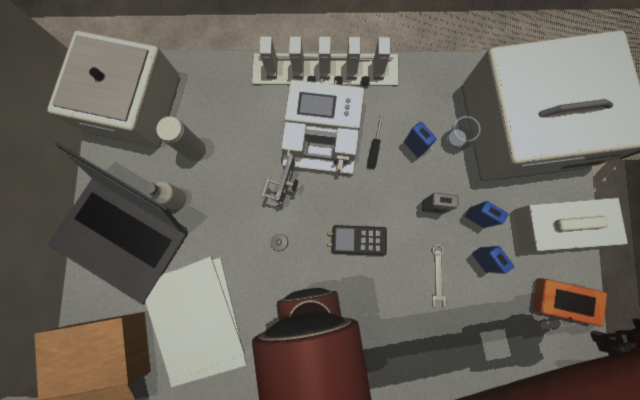

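The top view shows the grey detector at about (438,203), with blue look-alikes at (420,140), (487,214) and (493,260). The dock is at about (322,135), and its door stands open at (282,185). Next I measure precise poses from the depth.

```bash
cat > h.py <<'E'
import numpy as np,cv2
from plant import state,cams,workorder,nets
from scipy.spatial.transform import Rotation as R
def cloud(c,d,info=None):
    i=info or cams.camera_info(c);K=i['K'];Rm=cv2.Rodrigues(i['rvec'])[0]
    v,u=np.mgrid[:d.shape[0],:d.shape[1]]
    P=np.stack([(u-K[0,2])/K[0,0]*d,(v-K[1,2])/K[1,1]*d,d],-1)
    W=(P-np.ravel(i['tvec']))@Rm
    W[d<=0]=np.nan
    return W
def px(c,p,info=None):
    i=info or cams.camera_info(c)
    return cv2.projectPoints(np.float64(p).reshape(-1,1,3),np.float64(i['rvec']),np.float64(i['tvec']),i['K'],None)[0][:,0]
E
python3 - <<'E'
from h import *
W=cloud("top",np.load("pics/top0.npy"))
print(R.from_quat(np.roll(state()['tool_rot'],-1)).as_matrix().round(3))
def rect(m,n):
    p=W[m][:,:2].astype(np.float32); print(n,len(p),np.median(W[m][:,2]),cv2.minAreaRect(p*1000))
x,y,z=W[...,0],W[...,1],W[...,2]
rect((abs(x-.47)<.06)&(abs(y+.297)<.06)&(z>.1)&(z<.135),"det top")
im=cv2.imread("pics/top0.png")
a=cv2.resize(im[160:250,380:540],None,fx=5,fy=5,interpolation=cv2.INTER_CUBIC);cv2.imwrite("pics/a.png",a)
b=cv2.resize(im[70:220,250:390],None,fx=4,fy=4,interpolation=cv2.INTER_CUBIC);cv2.imwrite("pics/b.png",b)
# height map of dock in xy grid
for zz in [(.095,.11),(.11,.13),(.05,.06),(.025,.035)]:
    m=(x>.5)&(x<.85)&(y>-.1)&(y<.16)&(z>zz[0])&(z<zz[1])
    rect(m,zz)
E
```

```text
[[-0.     0.955  0.296]
 [-0.     0.296 -0.955]
 [-1.    -0.     0.   ]]
det top 375 0.11871912195240278 ((470.5010070800781, -293.7916259765625), (65.00733184814453, 35.879432678222656), 84.48712921142578)
(0.095, 0.11) 2007 0.10261640505959367 ((639.7216186523438, 34.903526306152344), (214.3110809326172, 300.0326843261719), 82.79987335205078)
(0.11, 0.13) 2729 0.11312418773689774 ((727.8973388671875, 19.14708709716797), (201.4527130126953, 117.09291076660156), 84.12322998046875)
(0.05, 0.06) 244 0.05483037571895555 ((665.0699462890625, 57.584983825683594), (285.255859375, 206.3834686279297), 13.33924674987793)
(0.025, 0.035) 1047 0.029976973834895792 ((707.8741455078125, 18.0609130859375), (213.0258331298828, 300.32489013671875), 84.84020233154297)
```

View pics/a.png

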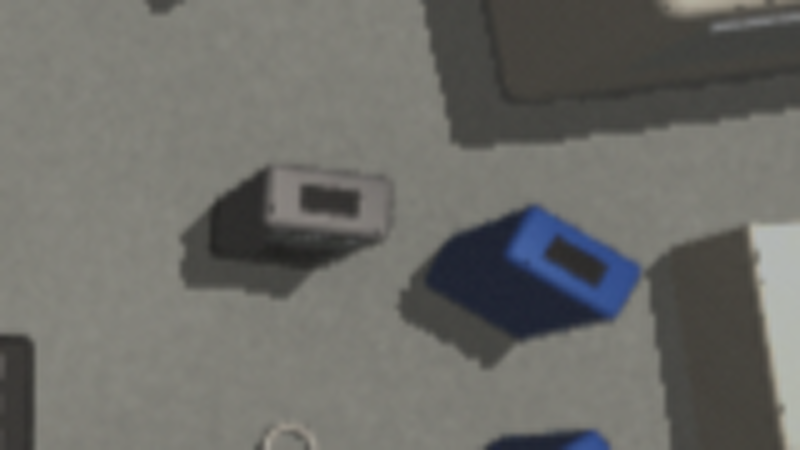

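View pics/b.png

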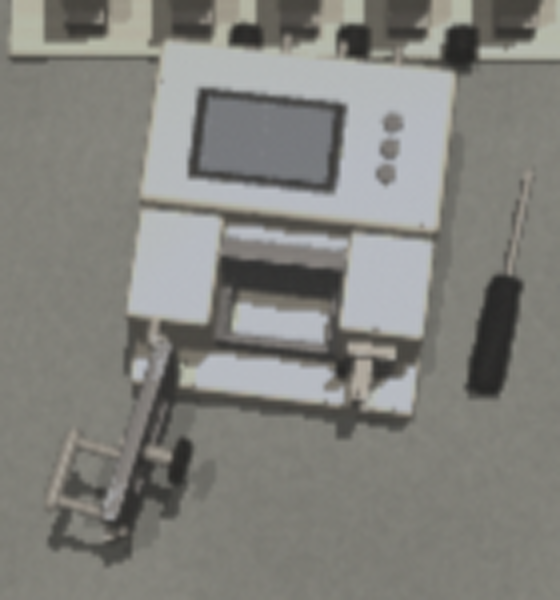

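Call:
{"method": "play_rows", "body": {"motion": [[-1,[0.03,0.03,0.02],-0.1],[-1,[0.06,0.06,0.04],-0.2],[-1,[0.09,0.09,0.06],-0.3],[-1,[0.12,0.12,0.08],-0.4],[-1,[0.15,0.15,0.08],-0.4]]}}

```text
time: 1.3
tool_pos: [0.3368, -0.4468, 0.3156]
tool_rot: [-0.476, -0.524, -0.472, 0.525]
contact_force: [0.6, -0.4, -0.1]
gripper_width: 1.0
```

Call:
{"method": "play_rows", "body": {"motion": [[-1,[0.03,0.03,0],0],[-1,[0.06,0.06,0],0],[-1,[0.09,0.09,0],0],[-1,[0.105,0.12,0],0],[-1,[0.105,0.13,0],0]]}}

```text
time: 1.8
tool_pos: [0.4416, -0.3144, 0.3114]
tool_rot: [0.476, 0.523, 0.476, -0.523]
contact_force: [-0.5, -2.4, 0.5]
gripper_width: 0.999
```

Run:
```python
from h import *
s=state();print(s['tool_pos'],s['time'],R.from_quat(np.roll(s['tool_rot'],-1)).as_matrix().round(3)[:,2],s['joint_pos'],s['contact_force'])
i=cams.camera_info("wrist");p,d=cams.grab_frame("wrist");cv2.imwrite("pics/w1.png",p[:,:,::-1]);np.savez("pics/w1.npz",d=d,**i)
print(i)
for t in ["detector_center","detector_grille"]:
    print(t,[(round(r['score'],2),np.round(r['at'],3).tolist()) for r in nets.landmark_of("wrist",t)[:4]])
W=cloud("wrist",d,i);x,y,z=[W[...,k] for k in range(3)]
m=(abs(x-.47)<.06)&(abs(y+.295)<.06)&(z>.112)&(z<.128)
print(m.sum(),cv2.minAreaRect(W[m][:,:2].astype(np.float32)*1000),np.nanmedian(z[m]))
```

```text
[ 0.4416259  -0.31443928  0.31138553] 1.8 [-0.095 -0.995 -0.001] [-7.56411469e-01 -1.80980808e-01  1.70414307e+00  7.23823830e-04
  1.61848279e+00  9.09628682e-01] [-0.5045688  -2.41872615  0.47607593]
{'K': array([[299.38091095,   0.        , 321.30863162],
       [  0.        , 299.38091095, 206.22486837],
       [  0.        ,   0.        ,   1.        ]]), 'rvec': array([-1.95331928,  2.14857455,  0.35168037]), 'tvec': array([-0.27069826,  0.37901333,  0.60632007])}
detector_center [(0.96, [0.471, -0.296, 0.061]), (0.55, [0.442, -0.419, 0.056])]
detector_grille [(0.92, [0.456, -0.425, 0.047]), (0.63, [0.336, -0.441, 0.047])]
1695 ((472.1339416503906, -295.9725341796875), (64.2754135131836, 33.43185806274414), 84.63221740722656) 0.1199985493426385
```

View pics/w1.png

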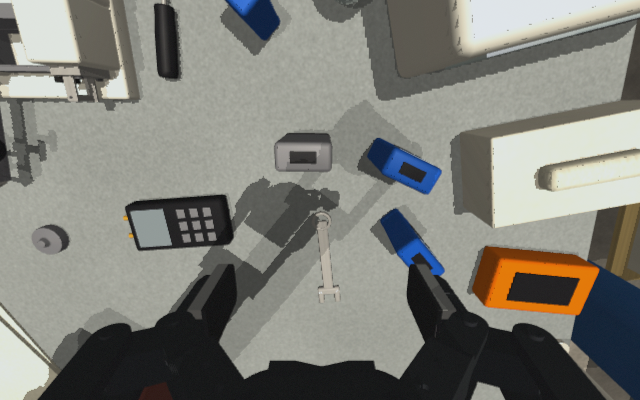

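Run:
```python
from h import *
a=cv2.imread("pics/scene0.png")[120:220,190:300]; b=cv2.imread("pics/top0.png")[180:225,410:470]
f=lambda m,k:np.clip(cv2.resize(m,None,fx=k,fy=k,interpolation=cv2.INTER_CUBIC)*2.0,0,255).astype('uint8')
A=f(a,4);B=f(b,5)
C=np.zeros((400,440+300,3),'uint8');C[:,:440]=A;C[:225,440:]=B;cv2.imwrite("pics/c.png",C)
i=cams.camera_info("scene");print(-cv2.Rodrigues(i['rvec'])[0].T@i['tvec'])
i=cams.camera_info("top");print(-cv2.Rodrigues(i['rvec'])[0].T@i['tvec'])
```

```text
[1.08070877 0.72800676 0.73271511]
[ 0.31014678 -0.00347133  1.08693113]
```

View pics/c.png

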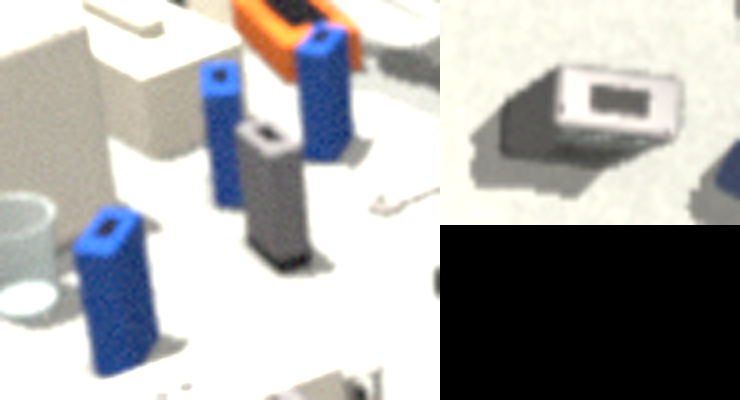

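Call:
{"method": "play_rows", "body": {"motion": [[-1,[0.03,0.019,-0.01],0],[-1,[0.03,0.019,-0.05],0],[-1,[0.03,0.019,-0.09],0],[-1,[0.03,0.019,-0.12],0],[-1,[0.03,0.019,-0.13],0]]}}

```text
time: 2.45
tool_pos: [0.4675, -0.2979, 0.1768]
tool_rot: [-0.472, -0.524, -0.476, 0.525]
contact_force: [-0.5, -0.0, -1.1]
gripper_width: 1.0
```

Run:
```python
from h import *
s=state();print(s['tool_pos'],s['time'],R.from_quat(np.roll(s['tool_rot'],-1)).as_matrix().round(3)[:,2],s['contact_force'])
i=cams.camera_info("wrist");p,d=cams.grab_frame("wrist");cv2.imwrite("pics/w2.png",p[:,:,::-1])
W=cloud("wrist",d,i);x,y,z=[W[...,k] for k in range(3)]
m=(abs(x-.47)<.06)&(abs(y+.295)<.045)&(z>.112)&(z<.128)
print(m.sum(),cv2.minAreaRect(W[m][:,:2].astype(np.float32)*1000),np.nanmedian(z[m]))
```

```text
[ 0.46751752 -0.29787383  0.17675644] 2.45 [-0.101 -0.995 -0.004] [-0.48020144 -0.00505392 -1.06121073]
3941 ((472.44891357421875, -296.3124694824219), (65.1234130859375, 33.52406311035156), 83.93585968017578) 0.11990417132303448
```

View pics/w2.png

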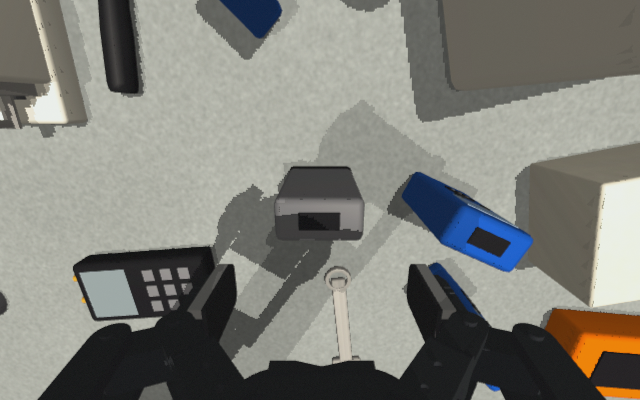

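Call:
{"method": "play_rows", "body": {"motion": [[-1,[0.003,0.001,-0.03],0],[-1,[0.003,0.001,-0.06],0],[-1,[0.003,0.001,-0.09],0],[-1,[0.003,0.001,-0.105],0],[-1,[0.003,0.001,-0.105],0]]}}

```text
time: 3.0
tool_pos: [0.4723, -0.297, 0.0752]
tool_rot: [-0.473, -0.524, -0.475, 0.525]
contact_force: [-0.0, -0.4, 0.2]
gripper_width: 1.002
```

Call:
{"method": "play_rows", "body": {"motion": [[1,[0,0,0],0],[1,[0,0,0],0],[1,[0,0,0],0],[1,[0,0,0],0],[1,[0,0,0],0]]}}

```text
time: 3.5
tool_pos: [0.4748, -0.2981, 0.0791]
tool_rot: [0.476, 0.524, 0.473, -0.524]
contact_force: [0.6, 1.3, 6.0]
gripper_width: 0.752
```

Call:
{"method": "play_rows", "body": {"motion": [[1,[0,0,0],0],[1,[0,0,0],0],[1,[0,0,0],0],[1,[0,0,0],0],[1,[0,0,0],0]]}}

```text
time: 4.0
tool_pos: [0.4748, -0.2981, 0.0791]
tool_rot: [0.476, 0.524, 0.473, -0.524]
contact_force: [0.3, 1.2, 6.7]
gripper_width: 0.754
```

Run:
```python
from h import *
s=state();print(s['tool_pos'],s['time'],R.from_quat(np.roll(s['tool_rot'],-1)).as_matrix().round(3)[:,2],s['contact_force'],s['gripper_width'])
i=cams.camera_info("wrist");p,d=cams.grab_frame("wrist");cv2.imwrite("pics/w3.png",p[:,:,::-1])
```

```text
[ 0.47478041 -0.29808571  0.07906926] 4.0 [-0.099 -0.995  0.003] [0.27178169 1.15007931 6.65762029] 0.753804399114918
```

View pics/w3.png

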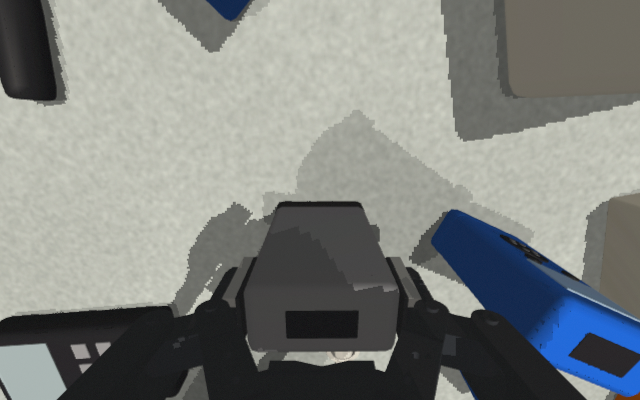

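Call:
{"method": "play_rows", "body": {"motion": [[1,[0,0,0.02],0],[1,[0,0,0.05],0],[1,[0,0,0.09],0],[1,[0,0,0.13],0],[1,[0,0.02,0.17],0]]}}

```text
time: 4.55
tool_pos: [0.4725, -0.2779, 0.2474]
tool_rot: [-0.474, -0.524, -0.474, 0.525]
contact_force: [0.2, 0.4, -2.7]
gripper_width: 0.751
```

Call:
{"method": "play_rows", "body": {"motion": [[1,[0,0.03,0.01],0],[1,[0,0.07,0.01],0],[1,[0.01,0.11,0.01],0],[1,[0.02,0.15,0.01],0],[1,[0.02,0.19,0.01],0]]}}

```text
time: 5.05
tool_pos: [0.4932, -0.0853, 0.256]
tool_rot: [0.475, 0.524, 0.475, -0.524]
contact_force: [0.7, 0.8, -2.0]
gripper_width: 0.756
```

Call:
{"method": "play_rows", "body": {"motion": [[1,[0.01,0.04,0],0],[1,[0.01,0.07,0],0],[1,[0.01,0.09,0],0],[1,[0.01,0.1,0],0],[1,[0.01,0.1,0],0]]}}

```text
time: 5.55
tool_pos: [0.5029, 0.0138, 0.256]
tool_rot: [-0.475, -0.524, -0.475, 0.524]
contact_force: [0.3, -1.0, -1.3]
gripper_width: 0.752
```

Run:
```python
from h import *
s=state();print(s['tool_pos'],s['time'],R.from_quat(np.roll(s['tool_rot'],-1)).as_matrix().round(3)[:,2],s['contact_force'],s['gripper_width'])
i=cams.camera_info("wrist");p,d=cams.grab_frame("wrist");cv2.imwrite("pics/w4.png",p[:,:,::-1]);np.savez("pics/w4.npz",d=d,**i)
for t in ["dock","dock_seat","door_handle","door_hinge","door_tongue","detector_center"]:
    print(t,[(round(r['score'],2),np.round(r['at'],4).tolist()) for r in nets.landmark_of("wrist",t)[:4]])
p,d=cams.grab_frame("scene");cv2.imwrite("pics/s4.png",p[:,:,::-1])
```

```text
[0.50286327 0.01383357 0.25599394] 5.55 [-0.097 -0.995  0.   ] [ 0.28581616 -0.97282076 -1.34095626] 0.7522233368330659
dock [(0.7, [0.6243, 0.0287, -0.0011])]
dock_seat [(0.88, [0.6269, 0.0326, 0.0312]), (0.16, [0.4799, 0.44, 0.002])]
door_handle [(0.6, [0.5028, 0.1702, 0.0924])]
door_hinge [(0.62, [0.5851, 0.0996, 0.0861]), (0.43, [0.6235, 0.0271, 0.0007])]
door_tongue [(0.68, [0.4628, 0.1375, 0.0578])]
detector_center [(0.92, [0.4985, 0.0162, 0.2378]), (0.64, [0.645, -0.2429, 0.0571])]
```

View pics/w4.png

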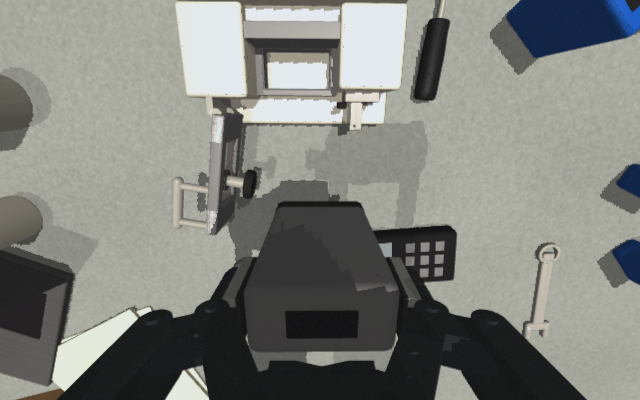

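View pics/s4.png

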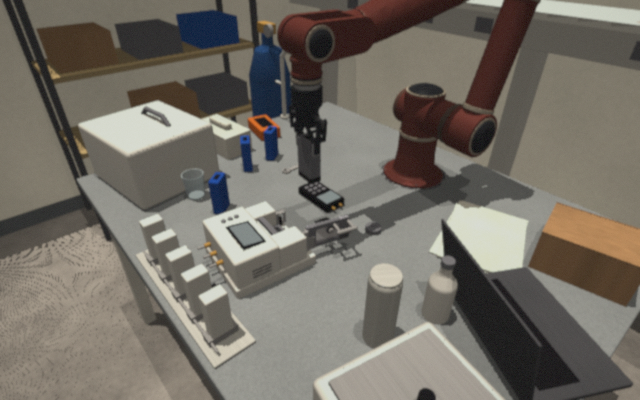

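```bash
cat > dockfit.py <<'E'
from h import *
f=np.load("pics/w4.npz");i={k:f[k] for k in ('K','rvec','tvec')}
for nm,W in (("wrist",cloud("wrist",f['d'],i)),("top",cloud("top",np.load("pics/top0.npy")))):
    P=W.reshape(-1,3);P=P[np.isfinite(P[:,0])]
    P=P[(abs(P[:,0]-.64)<.12)&(abs(P[:,1]-.03)<.13)]
    c=P[(P[:,2]>.098)&(P[:,2]<.107)]
    for n,mask in (("L",c[:,1]>.06),("R",c[:,1]<.0)):
        q=c[mask&(c[:,0]>.585)]
        print(nm,n,len(q),np.median(q[:,2]),cv2.minAreaRect(q[:,:2].astype(np.float32)*1000))
    yaw=-.10;o=np.array([.622,.029])
    c_,s_=np.cos(yaw),np.sin(yaw)
    D=(P[:,:2]-o)@np.array([[c_,-s_],[s_,c_]])
    D=np.c_[D*1000,P[:,2]*1000]
    def b(n,lo,hi,xr,yr):
        q=D[(D[:,2]>lo)&(D[:,2]<hi)&(D[:,0]>xr[0])&(D[:,0]<xr[1])&(D[:,1]>yr[0])&(D[:,1]<yr[1])]
        if len(q)>5: print(nm,n,len(q),'x',np.percentile(q[:,0],[1,99]).round(1),'y',np.percentile(q[:,1],[1,99]).round(1),'z',np.median(q[:,2]).round(1))
    b('cheekL',97,108,(-40,45),(30,120)); b('cheekR',97,108,(-40,45),(-120,-30))
    b('floor',25,35,(-25,25),(-45,45)); b('rim',52,58,(-45,45),(-45,45)); b('rest',95,105,(10,48),(-38,38)); b('plate',25,35,(-80,-25),(-110,60))
E
python3 dockfit.py
```

```text
wrist L 6599 0.10189000730447656 ((631.7606201171875, 95.25594329833984), (66.22220611572266, 96.1160888671875), 84.20597839355469)
wrist R 6141 0.10186199521083819 ((630.8125, -35.09770965576172), (76.15430450439453, 71.61414337158203), 84.73535919189453)
wrist cheekL 6148 x [-35.   44.4] y [32.9 98.3] z 101.9
wrist cheekR 5500 x [-19.5  44.4] y [-99.5 -33.2] z 101.9
wrist floor 2369 x [-24.9  21.2] y [-34.3  34.2] z 30.1
wrist rim 1336 x [-23.7  21.9] y [-42.6  42.3] z 54.9
wrist rest 1639 x [21.6 35.5] y [-37.6  37.1] z 100.0
wrist plate 3032 x [-54.3 -25.1] y [-99.9  58.6] z 30.0
top L 649 0.10214057109586283 ((663.4479370117188, 93.55581665039062), (67.93505859375, 157.4475860595703), 85.02513885498047)
top R 601 0.10185004379989361 ((673.8021240234375, -39.290489196777344), (75.9555435180664, 161.30035400390625), 83.96775817871094)
top cheekL 603 x [-32.1  44. ] y [ 34.6 100.6] z 102.0
top cheekR 543 x [-21.7  44.4] y [-98.3 -33. ] z 101.8
top floor 279 x [-24.9  20.6] y [-32.5  35.8] z 30.0
top rim 160 x [-26.3  21.5] y [-39.9  44.1] z 54.9
top rest 151 x [19.  40.8] y [-36.   37.1] z 99.8
top plate 536 x [-56.6 -25.5] y [-98.2  58. ] z 30.0
```

Run:
```python
from h import *
f=np.load("pics/w4.npz");i={k:f[k] for k in ('K','rvec','tvec')}
W=cloud("wrist",f['d'],i);P=W.reshape(-1,3);P=P[np.isfinite(P[:,0])]
tcp=np.array([.503,.0138])
q=P[(np.linalg.norm(P[:,:2]-tcp,axis=1)<.06)&(P[:,2]>.18)]
print(np.histogram(q[:,2],bins=np.arange(.17,.36,.01)))
t=q[(abs(q[:,2]-np.median(q[(q[:,2]>.285)&(q[:,2]<.31)][:,2]))<.004)]
print(len(t),np.median(t[:,2]),cv2.minAreaRect(t[:,:2].astype(np.float32)*1000))
# tilt: plane fit
A=np.c_[t[:,:2]-t[:,:2].mean(0),np.ones(len(t))];print('top plane',np.linalg.lstsq(A,t[:,2],rcond=None)[0])
b=q[(q[:,2]<.28)&(q[:,2]>.19)&(abs((q[:,:2]-tcp)@[.1,.995])<.028)]
b=b[(b[:,0]>tcp[0]+.005)]
for _ in range(3):
    A=np.c_[b[:,1]-tcp[1],b[:,2]-.236,np.ones(len(b))];k=np.linalg.lstsq(A,b[:,0],rcond=None)[0];r=b[:,0]-A@k;b=b[abs(r)<max(.001,2*r.std())]
print('back face x=',k,len(b),r.std())
# dock edges: per-row min x in the dock
yaw=-.1;o=np.array([.622,.029]);c_,s_=np.cos(yaw),np.sin(yaw)
D=(P[:,:2]-o)@np.array([[c_,-s_],[s_,c_]])*1000;Z=P[:,2]*1000
def edge(n,lo,hi,xr,yr,ax,mode):
    m=(Z>lo)&(Z<hi)&(D[:,0]>xr[0])&(D[:,0]<xr[1])&(D[:,1]>yr[0])&(D[:,1]<yr[1]);E=D[m]
    bb=np.arange(*( yr if ax==0 else xr),2.0);L=[]
    for a in bb:
        e=E[(E[:,1-ax]>=a)&(E[:,1-ax]<a+2)]
        if len(e)>4:L.append((a+1,(e[:,ax].min() if mode<0 else e[:,ax].max())))
    L=np.array(L);k=np.polyfit(L[:,0],L[:,1],1);r=L[:,1]-np.polyval(k,L[:,0]);L=L[abs(r)<2]
    k=np.polyfit(L[:,0],L[:,1],1);print(n,len(L),'slope',k[0].round(4),'at0',k[1].round(2),'mean',L[:,1].mean().round(2))
edge('plate front',27,33,(-70,-30),(-35,30),0,-1)
edge('rest front',97,103,(10,45),(-35,35),0,-1)
edge('floor back',27,33,(0,28),(-30,30),0,1)
edge('floor front',27,33,(-22,10),(-30,30),0,-1)
edge('floor L',27,33,(-12,15),(0,40),1,1)
edge('floor R',27,33,(-12,15),(-40,0),1,-1)
edge('cheekL in',98,106,(-15,40),(30,70),1,-1)
edge('cheekR in',98,106,(-15,40),(-70,-30),1,1)
edge('cheekL out',98,106,(-15,40),(70,120),1,1)
edge('cheekR out',98,106,(-15,40),(-120,-70),1,-1)
```

```text
(array([    0,   231,   408,   423,   492,   575,   663,   779,   933,
        1287,  1935,  2392, 12163,  1596,  6939,  4099,  8608,  4058]), array([0.17, 0.18, 0.19, 0.2 , 0.21, 0.22, 0.23, 0.24, 0.25, 0.26, 0.27,
       0.28, 0.29, 0.3 , 0.31, 0.32, 0.33, 0.34, 0.35]))
11334 0.29714621507104194 ((501.0232238769531, 14.138927459716797), (91.06318664550781, 34.19232177734375), 84.137451171875)
top plane [-0.0365239   0.01202319  0.29696754]
back face x= [0.10101572 0.00442909 0.5170261 ] 6211 0.0002708446586399939
plate front 33 slope -0.0013 at0 -54.13 mean -54.13
rest front 35 slope 0.0055 at0 21.72 mean 21.72
floor back 30 slope 0.0082 at0 21.04 mean 21.04
floor front 30 slope -0.0026 at0 -15.36 mean -15.36
floor L 14 slope 0.0003 at0 34.15 mean 34.15
floor R 14 slope 0.0097 at0 -34.2 mean -34.18
cheekL in 10 slope -0.0444 at0 42.28 mean 42.42
cheekR in 10 slope 0.2076 at0 -42.05 mean -42.05
cheekL out 28 slope -0.0046 at0 98.78 mean 98.72
cheekR out 28 slope -0.0104 at0 -99.83 mean -99.97
```

Call:
{"method": "play_rows", "body": {"motion": [[1,[0.03,0.004,0],0],[1,[0.06,0.008,0],0],[1,[0.09,0.012,-0.01],0],[1,[0.115,0.014,-0.02],0],[1,[0.122,0.015,-0.04],0]]}}

```text
time: 6.45
tool_pos: [0.6282, 0.0276, 0.2174]
tool_rot: [0.476, 0.525, 0.473, -0.523]
contact_force: [-0.3, 0.4, -2.6]
gripper_width: 0.749
```

Call:
{"method": "play_rows", "body": {"motion": [[1,[0,0,-0.02],0],[1,[0,0,-0.04],0],[1,[0,0,-0.055],0],[1,[0,0,-0.06],0],[1,[0,0,-0.06],0]]}}

```text
time: 6.95
tool_pos: [0.6247, 0.0279, 0.1555]
tool_rot: [-0.474, -0.524, -0.475, 0.525]
contact_force: [-0.2, 0.0, -2.6]
gripper_width: 0.757
```

Run:
```python
from h import *
s=state();print(s['tool_pos'],s['time'],R.from_quat(np.roll(s['tool_rot'],-1)).as_matrix().round(3)[:,2],s['contact_force'],s['gripper_width'])
i=cams.camera_info("wrist");p,d=cams.grab_frame("wrist");cv2.imwrite("pics/w5.png",p[:,:,::-1]);np.savez("pics/w5.npz",d=d,**i)
p,d=cams.grab_frame("top");cv2.imwrite("pics/t5.png",cv2.resize(p[70:220,240:400,::-1],None,fx=4,fy=4,interpolation=cv2.INTER_CUBIC));np.save("pics/t5.npy",d)
```

```text
[0.62470129 0.0279128  0.15545624] 6.95 [-0.099 -0.995  0.   ] [-0.17694314  0.00654286 -2.59640235] 0.7565748871095598
```

View pics/w5.png

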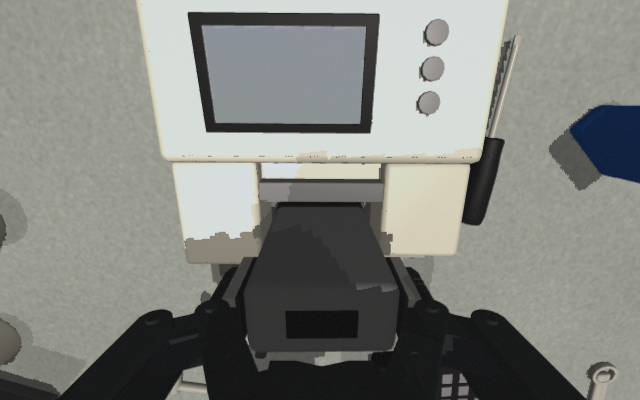

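View pics/t5.png

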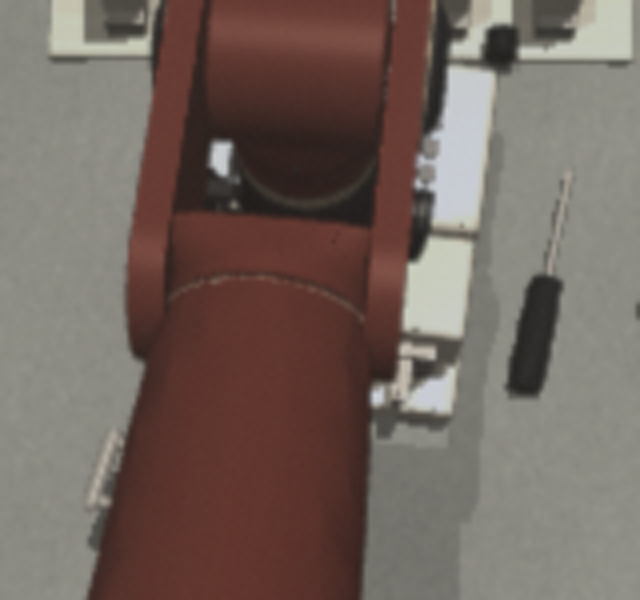

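```bash
cat > w5.py <<'E'
from h import *
import sys
f=np.load(sys.argv[1]);i={k:f[k] for k in ('K','rvec','tvec')}
W=cloud("wrist",f['d'],i);P=W.reshape(-1,3);P=P[np.isfinite(P[:,0])]
yaw=-.101;o=np.array([.6233,.0290]);c_,s_=np.cos(yaw),np.sin(yaw)
D=np.c_[(P[:,:2]-o)@np.array([[c_,-s_],[s_,c_]]),P[:,2]]*1000
def sel(z,x,y):return D[(D[:,2]>z[0])&(D[:,2]<z[1])&(D[:,0]>x[0])&(D[:,0]<x[1])&(D[:,1]>y[0])&(D[:,1]<y[1])]
b=sel((100,185),(8,24),(-25,25));
for _ in range(4):
    A=np.c_[b[:,1],b[:,2]-90,np.ones(len(b))];k=np.linalg.lstsq(A,b[:,0],rcond=None)[0];r=b[:,0]-A@k;b=b[abs(r)<max(.6,2*r.std())]
print('det back: dx/dy,dx/dz, x at z=90',k.round(4),len(b),'z range',b[:,2].min(),b[:,2].max())
q=sel((97,103),(15,48),(-35,35));
def edges(q,ax,mode,rng):
    L=[]
    for a in np.arange(rng[0],rng[1],2.):
        e=q[(q[:,1-ax]>=a)&(q[:,1-ax]<a+2)]
        if len(e)>4:L.append((a+1,e[:,ax].min() if mode<0 else e[:,ax].max()))
    L=np.array(L)
    if len(L)<4:return None
    k=np.polyfit(*L.T,1);r=L[:,1]-np.polyval(k,L[:,0]);L=L[abs(r)<1.5];k=np.polyfit(*L.T,1);return k.round(3),len(L),L[:,1].mean().round(2)
print('rest front',edges(q,0,-1,(-34,34)),'rest back',edges(q,0,1,(-34,34)))
print('rest z',np.median(q[:,2]))
print('housing front',edges(sel((108,125),(35,70),(-90,90)),0,-1,(-90,90)))
for n,yy,m in (('L in',(30,70),-1),('R in',(-70,-30),1),('L out',(80,115),1),('R out',(-115,-80),-1)):
    print(n,edges(sel((98,105),(-20,45),yy),1,m,(-15,44)))
t=sel((150,225),(-25,25),(-45,45)); h=np.histogram(t[:,2],bins=np.arange(150,226,1));zt=h[1][h[0].argmax()]+.5
t=sel((zt-2,zt+2),(-25,25),(-36,36));print('top z',zt,'rect y',np.percentile(t[:,1],[1,99]),'x',np.percentile(t[:,0],[1,99]))
b2=b[(b[:,2]<zt-30)];print('back face y lims by z');
bb=sel((100,zt-5),(k[2]-2,k[2]+2),(-45,45))
for z in range(100,int(zt)-5,12):
    e=bb[(bb[:,2]>z)&(bb[:,2]<z+12)]
    if len(e)>10:print(z,np.percentile(e[:,1],[0.5,99.5]).round(1))
E
python3 w5.py pics/w5.npz
```

```text
det back: dx/dy,dx/dz, x at z=90 [1.200e-03 6.300e-03 1.528e+01] 5787 z range 100.11639902352938 184.99932746025706
rest front (array([-0.   , 15.131]), 30, np.float64(15.13)) rest back (array([4.000e-03, 3.476e+01]), 34, np.float64(34.76))
rest z 100.04211010813265
housing front (array([5.0000e-03, 5.0234e+01]), 90, np.float64(50.23))
L in (array([-0.111, 41.57 ]), 9, np.float64(41.79))
R in (array([  0.096, -42.12 ]), 6, np.float64(-42.99))
L out (array([-3.0000e-03,  9.8719e+01]), 30, np.float64(98.67))
R out (array([-9.0000e-03, -9.9462e+01]), 30, np.float64(-99.6))
top z 196.5 rect y [-33.18063862  31.41497643] x [-15.88562424  14.99149571]
back face y lims by z
100 [-44.3  44.4]
112 [-30.6  30.7]
124 [-30.8  30.2]
136 [-31.   30.3]
148 [-31.1  30.1]
160 [-37.4  36. ]
172 [-39.1  36.8]
184 [-38.7  37.1]
```

```bash
cat >> w5.py <<'E'
q=sel((98.5,102),(17,48),(-30,30));h=np.histogram(q[:,0],bins=np.arange(15,40,1));print(h[0],h[1][0])
q=sel((70,130),(10,30),(-20,20))
# column profile: along image column near y=0
for yy in (-20,0,20):
    e=sel((20,130),(8,40),(yy-.6,yy+.6));e=e[np.argsort(-e[:,2])];e=e[e[:,2]<106]
    print(yy,[tuple(v) for v in e[:,[0,2]].round(1)][:60:2])
E
python3 w5.py pics/w5.npz | tail -4
```

```text
124 129   1   0   0   0] 15
-20 [(np.float64(15.2), np.float64(105.2)), (np.float64(32.0), np.float64(101.9)), (np.float64(15.9), np.float64(101.1)), (np.float64(24.6), np.float64(100.9)), (np.float64(28.9), np.float64(100.8)), (np.float64(24.6), np.float64(100.7)), (np.float64(30.2), np.float64(100.6)), (np.float64(27.4), np.float64(100.6)), (np.float64(30.9), np.float64(100.5)), (np.float64(25.9), np.float64(100.4)), (np.float64(28.1), np.float64(100.4)), (np.float64(29.5), np.float64(100.4)), (np.float64(32.2), np.float64(100.2)), (np.float64(32.9), np.float64(100.1)), (np.float64(30.8), np.float64(100.1)), (np.float64(27.2), np.float64(100.0)), (np.float64(26.5), np.float64(100.0)), (np.float64(22.8), np.float64(99.7)), (np.float64(29.2), np.float64(99.4)), (np.float64(34.7), np.float64(98.8)), (np.float64(34.5), np.float64(97.9)), (np.float64(15.3), np.float64(97.0)), (np.float64(15.2), np.float64(94.6)), (np.float64(34.6), np.float64(92.8)), (np.float64(15.7), np.float64(91.6)), (np.float64(35.3), np.float64(89.6)), (np.float64(34.5), np.float64(89.1)), (np.float64(39.5), np.fl
[... 1695 characters left out ...]
.float64(99.7)), (np.float64(22.0), np.float64(99.7)), (np.float64(33.4), np.float64(99.6)), (np.float64(32.0), np.float64(99.5)), (np.float64(34.0), np.float64(99.2)), (np.float64(31.1), np.float64(98.7)), (np.float64(15.4), np.float64(97.6)), (np.float64(34.5), np.float64(95.6)), (np.float64(15.3), np.float64(95.0)), (np.float64(15.5), np.float64(93.4)), (np.float64(34.7), np.float64(93.3)), (np.float64(15.4), np.float64(90.8)), (np.float64(15.7), np.float64(89.5)), (np.float64(37.1), np.float64(88.3)), (np.float64(34.9), np.float64(87.9)), (np.float64(37.8), np.float64(87.8)), (np.float64(34.8), np.float64(87.6)), (np.float64(15.8), np.float64(87.3)), (np.float64(35.4), np.float64(87.1))]
```

Call:
{"method": "play_rows", "body": {"motion": [[1,[0.003,0,0],0],[1,[0.003,0,-0.006],0],[1,[0.003,0,-0.012],0],[1,[0.003,0,-0.018],0],[1,[0.003,0,-0.022],0]]}}

```text
time: 7.55
tool_pos: [0.6277, 0.0281, 0.1331]
tool_rot: [-0.474, -0.524, -0.475, 0.524]
contact_force: [-1.1, -0.4, -3.7]
gripper_width: 0.753
```

Call:
{"method": "play_rows", "body": {"motion": [[1,[0,0,-0.003],0],[1,[0,0,-0.005],0],[1,[0,0,-0.007],0],[1,[0,0,-0.009],0],[1,[0,0,-0.009],0]]}}

```text
time: 8.05
tool_pos: [0.6281, 0.0281, 0.1251]
tool_rot: [-0.475, -0.524, -0.475, 0.524]
contact_force: [-0.4, -0.1, -2.6]
gripper_width: 0.753
```

Call:
{"method": "play_rows", "body": {"motion": [[1,[0,0,-0.003],0],[1,[0,0,-0.006],0],[1,[0,0,-0.009],0],[1,[0,0,-0.011],0],[1,[0,0,-0.011],0]]}}

```text
time: 8.55
tool_pos: [0.6278, 0.0281, 0.1137]
tool_rot: [-0.474, -0.524, -0.475, 0.524]
contact_force: [-0.1, 0.5, -2.7]
gripper_width: 0.752
```

Call:
{"method": "play_rows", "body": {"motion": [[1,[0,0,-0.002],0],[1,[0,0,-0.004],0],[1,[0,0,-0.006],0],[1,[0,0,-0.007],0],[1,[0,0,-0.007],0]]}}

```text
time: 9.05
tool_pos: [0.6286, 0.0281, 0.1092]
tool_rot: [0.475, 0.524, 0.474, -0.524]
contact_force: [-3.6, 0.6, 4.2]
gripper_width: 0.752
```

Call:
{"method": "play_rows", "body": {"motion": [[-1,[0,0,0.002],0],[-1,[0,0,0.002],0],[-1,[0,0,0.002],0],[-1,[0,0,0.002],0],[-1,[0,0,0.002],0]]}}

```text
time: 9.55
tool_pos: [0.6281, 0.0281, 0.1092]
tool_rot: [-0.475, -0.524, -0.475, 0.524]
contact_force: [0.3, 0.2, 0.1]
gripper_width: 1.0
```

Call:
{"method": "play_rows", "body": {"motion": [[-1,[0,0,0.02],0],[-1,[0,0,0.05],0],[-1,[0,0,0.09],0],[-1,[-0.04,0,0.12],0],[-1,[-0.09,0,0.13],0]]}}

```text
time: 10.05
tool_pos: [0.5409, 0.0278, 0.2436]
tool_rot: [0.476, 0.526, 0.473, -0.523]
contact_force: [-0.7, 0.7, 1.5]
gripper_width: 1.001
```

Call:
{"method": "play_rows", "body": {"motion": [[1,[-0.03,-0.02,0],0],[1,[-0.06,-0.04,0],0],[1,[-0.08,-0.06,0],0],[1,[-0.08,-0.08,0],0],[1,[-0.08,-0.08,0],0]]}}

```text
time: 10.55
tool_pos: [0.4587, -0.0534, 0.2393]
tool_rot: [0.474, 0.525, 0.473, -0.525]
contact_force: [-0.4, 0.2, 1.4]
gripper_width: 0.146
```

Run:
```python
from h import *
s=state();print(s['tool_pos'],s['time'],s['joint_pos'],s['contact_force'],s['gripper_width'])
i=cams.camera_info("wrist");p,d=cams.grab_frame("wrist");cv2.imwrite("pics/w6.png",p[:,:,::-1]);np.savez("pics/w6.npz",d=d,**i)
W=cloud("wrist",d,i);P=W.reshape(-1,3);P=P[np.isfinite(P[:,0])]
q=P[(abs(P[:,0]-.624)<.05)&(abs(P[:,1]-.029)<.05)&(P[:,2]>.125)]
print(len(q),np.percentile(q[:,2],[5,50,95]),cv2.minAreaRect(q[:,:2].astype(np.float32)*1000))
for t in ["detector_center","detector_grille","door_handle","door_hinge","door_tongue"]:
    print(t,[(round(r['score'],2),np.round(r['at'],4).tolist()) for r in nets.landmark_of("wrist",t)[:4]])
```

```text
[ 0.45872701 -0.05340223  0.23934141] 10.55 [-2.76988634e-01 -3.60485688e-01  1.96821028e+00 -4.40688804e-04
  1.53280252e+00  1.39598127e+00] [-0.41545737  0.20064241  1.43523685] 0.14607622475726786
2383 [0.12841688 0.14778293 0.15076708] ((613.3733520507812, 29.831817626953125), (14.560832977294922, 64.12178802490234), 0.08723871409893036)
detector_center [(0.77, [0.625, 0.0298, 0.0867])]
detector_grille [(0.65, [0.6084, 0.0321, 0.0764])]
door_handle [(0.77, [0.502, 0.1692, 0.0938])]
door_hinge [(0.56, [0.586, 0.1003, 0.0912])]
door_tongue [(0.69, [0.4648, 0.1359, 0.0576])]
```

View pics/w6.png

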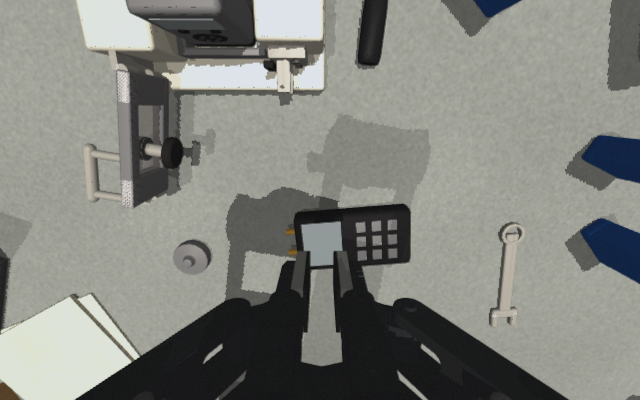

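```bash
cat > path.py <<'E'
import numpy as np
H=np.array([.5862,.1025]);Y=-.102
def tcp(th,extra=0.):
    # tool: jaw half 14.5 along world angle -95.7deg, other half 11
    phi=Y-th;c,s=np.cos(phi),np.sin(phi)
    d=phi-np.radians(-95.7)   # angle between local x and jaw axis
    h=14.5e-3*abs(np.cos(d))+11e-3*abs(np.sin(d))
    l=np.array([-.0465-h+extra,-.1])
    return H+np.array([c*l[0]-s*l[1],s*l[0]+c*l[1]])
def ang(p):
    # angle of door given handle-centre world xy
    v=np.asarray(p)-H;return Y-((np.arctan2(v[1],v[0])-np.arctan2(-.1,-.041)+np.pi)%(2*np.pi)-np.pi)
E
python3 - <<'E'
from h import *
from path import *
for c in("top",):
    cams.grab_frame(c)
    for t in ["spray_bottle","gas_can","cal_cap"]: print(t,[(round(r['score'],2),np.round(r['at'],3).tolist()) for r in nets.landmark_of(c,t)[:2]])
print('door',ang([.502,.169]),tcp(1.74),tcp(1.74,-.015))
for th in np.arange(1.74,0,-.12): print(round(th,2),tcp(th).round(4))
print(state()['time'])
E
```

```text
spray_bottle [(0.83, [0.478, 0.444, -0.002]), (0.29, [0.624, 0.027, 0.088])]
gas_can [(0.94, [0.628, 0.403, -0.001])]
cal_cap []
door 1.748181022171874 [0.50664287 0.18966501] [0.51066124 0.20411675]
1.74 [0.5066 0.1897]
1.62 [0.4966 0.1784]
1.5 [0.4882 0.1673]
1.38 [0.481  0.1562]
1.26 [0.4752 0.144 ]
1.14 [0.4708 0.131 ]
1.02 [0.4681 0.1173]
0.9 [0.4671 0.1031]
0.78 [0.468  0.0888]
0.66 [0.4708 0.0744]
0.54 [0.4755 0.0604]
0.42 [0.4822 0.047 ]
0.3 [0.4906 0.0345]
0.18 [0.5008 0.0231]
0.06 [0.5125 0.0132]
11.05
```

Call:
{"method": "play_rows", "body": {"motion": [[1,[0.01,0.05,0],0],[1,[0.02,0.1,0],0],[1,[0.03,0.15,0],0],[1,[0.04,0.2,0],0],[1,[0.05,0.245,0],0]]}}

```text
time: 11.55
tool_pos: [0.5092, 0.1954, 0.2392]
tool_rot: [0.475, 0.524, 0.475, -0.524]
contact_force: [0.6, -0.9, -0.0]
gripper_width: -0.002
```

Call:
{"method": "play_rows", "body": {"motion": [[1,[0.003,0.02,-0.02],0],[1,[0.003,0.02,-0.06],0],[1,[0.003,0.02,-0.1],0],[1,[0.003,0.02,-0.14],0],[1,[0.003,0.02,-0.162],0]]}}

```text
time: 12.05
tool_pos: [0.5097, 0.2128, 0.0729]
tool_rot: [-0.474, -0.522, -0.476, 0.526]
contact_force: [-1.5, 0.5, 0.7]
gripper_width: 0.002
```

Run:
```python
from h import *
s=state();print(s['tool_pos'],s['time'],s['joint_pos'],s['contact_force'],s['gripper_width'])
p,d=cams.grab_frame("scene");cv2.imwrite("pics/s7.png",cv2.resize(p[120:300,180:420,::-1],None,fx=3,fy=3,interpolation=cv2.INTER_CUBIC))
```

```text
[0.50965678 0.2128058  0.07293392] 12.05 [ 2.60786792e-01  3.75003711e-02  1.90685369e+00 -1.44224344e-07
  1.20298750e+00  1.93009369e+00] [-1.47295801  0.50508284  0.74813977] 0.001826762108317628
```

View pics/s7.png

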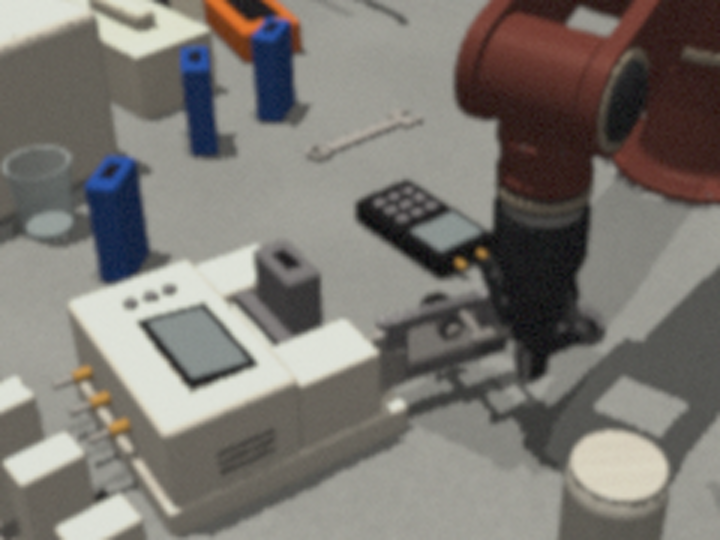

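Call:
{"method": "play_rows", "body": {"motion": [[1,[-0.003,-0.012,0],0],[1,[-0.0044,-0.0233,0],0],[1,[-0.0095,-0.029,0],0],[1,[-0.0144,-0.0346,0],0],[1,[-0.019,-0.04,0],0]]}}

```text
time: 12.6
tool_pos: [0.4935, 0.1725, 0.0785]
tool_rot: [0.475, 0.525, 0.474, -0.524]
contact_force: [-0.4, 0.4, -0.1]
gripper_width: 0.001
```

Run:
```python
from h import *
from path import *
s=state();print(s['tool_pos'],s['time'],s['contact_force'])
p,d=cams.grab_frame("scene");cv2.imwrite("pics/s8.png",cv2.resize(p[120:300,180:420,::-1],None,fx=3,fy=3,interpolation=cv2.INTER_CUBIC))
r=nets.landmark_of("scene","door_handle");print([(round(a['score'],2),np.round(a['at'],4),ang(a['at'][:2])) for a in r[:2]])
b=np.array([.511,.213])+[-.019,-.04]
for th in np.arange(1.5,0,-.06): print(round(th,2),(tcp(th)-b).round(4))
```

```text
[0.49347841 0.17253929 0.07845899] 12.6 [-0.4364147   0.44652669 -0.1190961 ]
[(0.89, array([0.4904, 0.1554, 0.0946]), np.float64(1.5842237174693523))]
1.5 [-0.0038 -0.0057]
1.44 [-0.0076 -0.0111]
1.38 [-0.011  -0.0168]
1.32 [-0.0141 -0.0228]
1.26 [-0.0168 -0.029 ]
1.2 [-0.0192 -0.0354]
1.14 [-0.0212 -0.042 ]
1.08 [-0.0228 -0.0488]
1.02 [-0.0239 -0.0557]
0.96 [-0.0246 -0.0627]
0.9 [-0.0249 -0.0699]
0.84 [-0.0247 -0.077 ]
0.78 [-0.024  -0.0842]
0.72 [-0.0229 -0.0914]
0.66 [-0.0212 -0.0986]
0.6 [-0.0191 -0.1057]
0.54 [-0.0165 -0.1126]
0.48 [-0.0134 -0.1194]
0.42 [-0.0098 -0.126 ]
0.36 [-0.0058 -0.1324]
0.3 [-0.0014 -0.1385]
0.24 [ 0.0035 -0.1444]
0.18 [ 0.0088 -0.1499]
0.12 [ 0.0144 -0.155 ]
0.06 [ 0.0205 -0.1598]
```

View pics/s8.png

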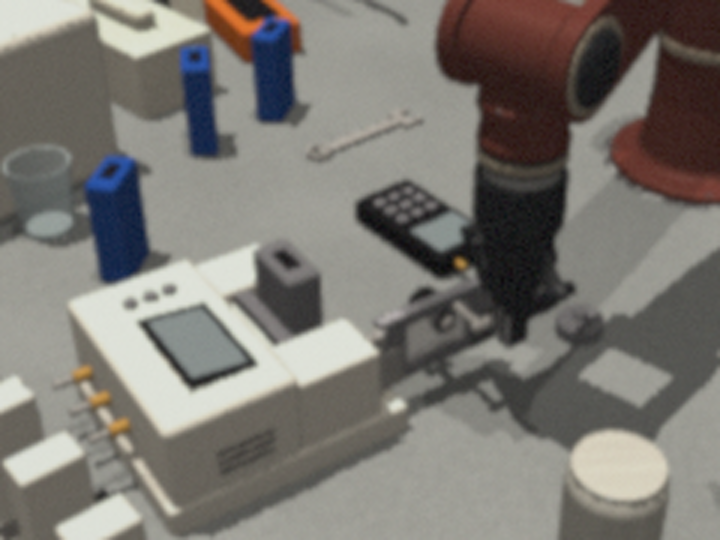

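Call:
{"method": "play_rows", "body": {"motion": [[1,[-0.0038,-0.0057,0],0],[1,[-0.0076,-0.0111,0],0],[1,[-0.011,-0.0168,0],0],[1,[-0.0141,-0.0228,0],0],[1,[-0.0168,-0.029,0],0]]}}

```text
time: 13.2
tool_pos: [0.476, 0.1436, 0.077]
tool_rot: [-0.475, -0.524, -0.475, 0.524]
contact_force: [0.4, 0.5, 0.2]
gripper_width: -0.0
```

Call:
{"method": "play_rows", "body": {"motion": [[1,[-0.0024,-0.0064,0],0],[1,[-0.0044,-0.013,0],0],[1,[-0.006,-0.0198,0],0],[1,[-0.0071,-0.0267,0],0],[1,[-0.0078,-0.0337,0],0]]}}

```text
time: 13.7
tool_pos: [0.4684, 0.1097, 0.0771]
tool_rot: [-0.475, -0.524, -0.475, 0.524]
contact_force: [-0.1, 0.5, 0.0]
gripper_width: -0.001
```

Call:
{"method": "play_rows", "body": {"motion": [[1,[-0.0003,-0.0072,0],0],[1,[-0.0001,-0.0143,0],0],[1,[0.0006,-0.0215,0],0],[1,[0.0017,-0.0287,0],0],[1,[0.0034,-0.0359,0],0]]}}

```text
time: 14.2
tool_pos: [0.472, 0.0738, 0.0771]
tool_rot: [0.475, 0.524, 0.475, -0.524]
contact_force: [0.0, 0.9, -0.0]
gripper_width: -0.005
```

Run:
```python
from h import *
from path import *
s=state();print(s['tool_pos'],s['time'],s['contact_force'],tcp(.66))
p,d=cams.grab_frame("scene");cv2.imwrite("pics/s9.png",cv2.resize(p[120:300,180:420,::-1],None,fx=3,fy=3,interpolation=cv2.INTER_CUBIC))
for t in("door_handle","door_tongue"):
  r=nets.landmark_of("scene",t);print([(round(a['score'],2),np.round(a['at'],4),ang(a['at'][:2])) for a in r[:2]])
```

```text
[0.47203399 0.07380479 0.07710254] 14.2 [ 0.00458236  0.85606309 -0.03103924] [0.47079531 0.07440144]
[(0.89, array([0.4873, 0.0633, 0.0927]), np.float64(0.7023346178715849))]
[(0.76, array([0.4973, 0.0175, 0.0564]), np.float64(0.3167238555989641))]
```

View pics/s9.png

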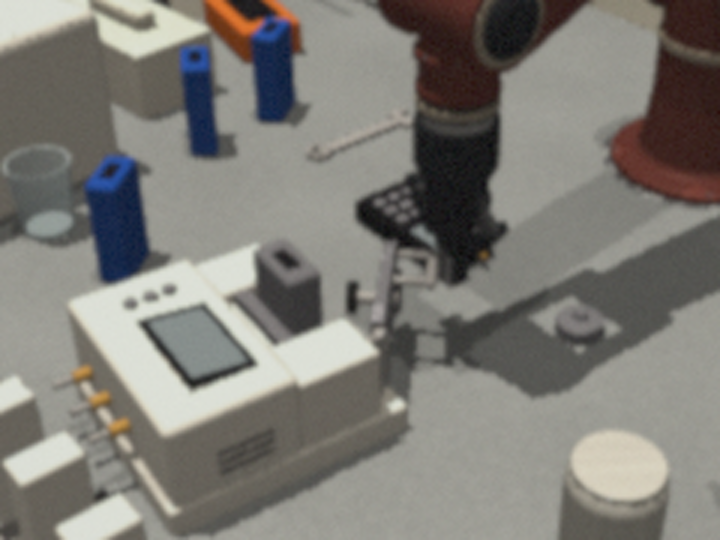

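Call:
{"method": "play_rows", "body": {"motion": [[1,[0.0021,-0.0071,0],0],[1,[0.0047,-0.014,0],0],[1,[0.0078,-0.0208,0],0],[1,[0.0114,-0.0274,0],0],[1,[0.0134,-0.0306,0],0]]}}

```text
time: 14.85
tool_pos: [0.4858, 0.0431, 0.0772]
tool_rot: [0.475, 0.524, 0.474, -0.524]
contact_force: [0.9, -0.3, 0.1]
gripper_width: 0.001
```

Call:
{"method": "play_rows", "body": {"motion": [[1,[0.002,-0.0032,0],0],[1,[0.0042,-0.0063,0],0],[1,[0.0064,-0.0093,0],0],[1,[0.0088,-0.0124,0],0],[1,[0.0113,-0.0153,0],0]]}}

```text
time: 15.35
tool_pos: [0.4968, 0.0284, 0.0771]
tool_rot: [0.475, 0.524, 0.475, -0.524]
contact_force: [-0.1, -0.1, 0.3]
gripper_width: 0.002
```

Run:
```python
from h import *
from path import *
s=state();print(s['tool_pos'],s['time'],s['contact_force'],tcp(.24))
p,d=cams.grab_frame("scene");cv2.imwrite("pics/s10.png",cv2.resize(p[120:300,180:420,::-1],None,fx=3,fy=3,interpolation=cv2.INTER_CUBIC))
for t in("door_handle",):
  r=nets.landmark_of("scene",t);print([(round(a['score'],2),np.round(a['at'],4),ang(a['at'][:2])) for a in r[:2]])
b=tcp(.24)
for th in np.arange(.24,-.12,-.03): print(round(th,2),(tcp(th)-b).round(4))
```

```text
[0.49682192 0.02835558 0.07711962] 15.35 [-0.14084002 -0.0730111   0.27957654] [0.49551567 0.02863516]
[(0.87, array([0.5155, 0.0262, 0.096 ]), np.float64(0.2562241067523673))]
0.24 [0. 0.]
0.21 [ 0.0026 -0.0028]
0.18 [ 0.0053 -0.0055]
0.15 [ 0.0081 -0.0081]
0.12 [ 0.0109 -0.0106]
0.09 [ 0.0139 -0.0131]
0.06 [ 0.0169 -0.0154]
0.03 [ 0.0201 -0.0176]
0.0 [ 0.0233 -0.0198]
-0.03 [ 0.0257 -0.0217]
-0.06 [ 0.0282 -0.0236]
-0.09 [ 0.0308 -0.0254]
```

View pics/s10.png

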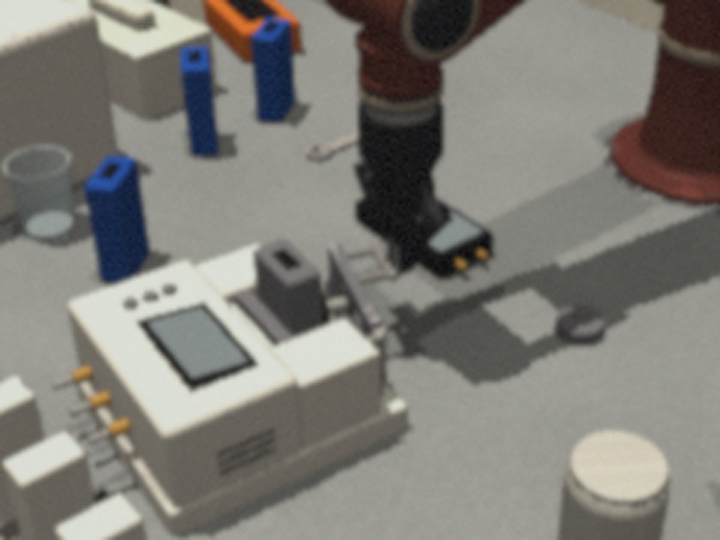

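Call:
{"method": "play_rows", "body": {"motion": [[1,[0.0013,-0.0014,0],0],[1,[0.0026,-0.0028,0],0],[1,[0.004,-0.0042,0],0],[1,[0.0053,-0.0055,0],0],[1,[0.0067,-0.0068,0],0]]}}

```text
time: 15.95
tool_pos: [0.5034, 0.0216, 0.0771]
tool_rot: [0.475, 0.524, 0.475, -0.524]
contact_force: [-0.3, 0.1, -0.1]
gripper_width: 0.002
```

Call:
{"method": "play_rows", "body": {"motion": [[1,[0.0008,-0.0007,0],0],[1,[0.0014,-0.0013,0],0],[1,[0.0021,-0.002,0],0],[1,[0.0028,-0.0026,0],0],[1,[0.0028,-0.0026,0],0]]}}

```text
time: 16.45
tool_pos: [0.506, 0.0192, 0.077]
tool_rot: [-0.474, -0.524, -0.475, 0.524]
contact_force: [-1.0, 2.2, 0.2]
gripper_width: 0.001
```

Call:
{"method": "play_rows", "body": {"motion": [[1,[0.0007,-0.0006,0],0],[1,[0.0014,-0.0012,0],0],[1,[0.0021,-0.0018,0],0],[1,[0.0028,-0.0024,0],0],[1,[0.0028,-0.0024,0],0]]}}

```text
time: 16.95
tool_pos: [0.5088, 0.0168, 0.0769]
tool_rot: [-0.474, -0.524, -0.475, 0.524]
contact_force: [-1.2, 2.5, 1.3]
gripper_width: -0.005
```

Call:
{"method": "play_rows", "body": {"motion": [[1,[0.0007,-0.0006,0],0],[1,[0.0014,-0.0012,0],0],[1,[0.0021,-0.0017,0],0],[1,[0.0021,-0.0017,0],0]]}}

```text
time: 17.35
tool_pos: [0.5108, 0.0152, 0.0769]
tool_rot: [-0.474, -0.524, -0.475, 0.524]
contact_force: [-2.0, 3.1, -0.5]
gripper_width: -0.0
```

Run:
```python
from h import *
from path import *
s=state();print(s['tool_pos'],s['time'],s['contact_force'],s['ft_torque'])
p,d=cams.grab_frame("wrist");cv2.imwrite("pics/w11.png",p[:,:,::-1])
p,d=cams.grab_frame("scene");cv2.imwrite("pics/s11.png",cv2.resize(p[150:270,220:380,::-1],None,fx=5,fy=5,interpolation=cv2.INTER_CUBIC))
for t in("door_handle","door_tongue"):
  r=nets.landmark_of("scene",t);print([(round(a['score'],2),np.round(a['at'],4),ang(a['at'][:2])) for a in r[:2]])
```

```text
[0.51083642 0.0151545  0.07694179] 17.35 [-2.01899753  3.13352573 -0.45384785] [0.50647968 0.37623624 0.00737852]
[(0.58, array([0.5278, 0.0177, 0.0934]), np.float64(0.11199043503686555))]
[(0.96, array([ 0.5612, -0.0167,  0.0551]), np.float64(-0.28436216820785376))]
```

View pics/w11.png

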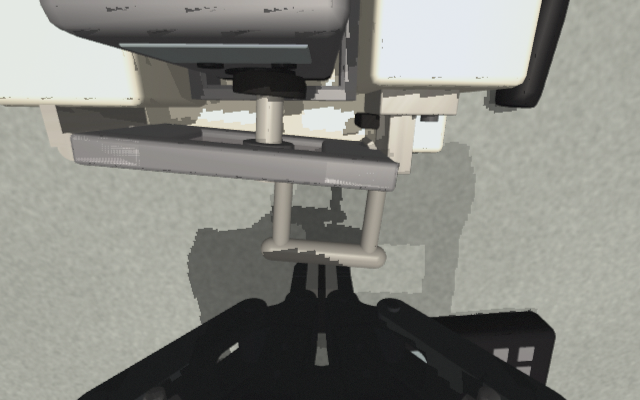

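View pics/s11.png

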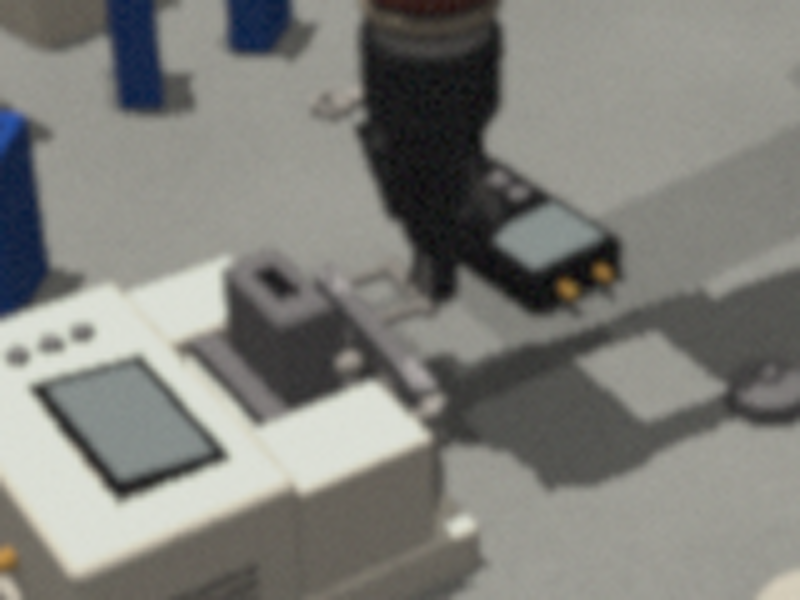

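Call:
{"method": "play_rows", "body": {"motion": [[1,[0.0007,0,0],0],[1,[0.0014,-0.0003,0],0],[1,[0.002,-0.0005,0],0],[1,[0.002,-0.0005,0],0]]}}

```text
time: 17.95
tool_pos: [0.5131, 0.0139, 0.077]
tool_rot: [-0.475, -0.524, -0.474, 0.524]
contact_force: [-3.5, 1.0, -0.9]
gripper_width: -0.002
```

Call:
{"method": "play_rows", "body": {"motion": [[1,[0.0006,-0.0003,0],0],[1,[0.0012,-0.0006,0],0],[1,[0.0018,-0.0009,0],0],[1,[0.0018,-0.0009,0],0]]}}

```text
time: 18.35
tool_pos: [0.5146, 0.0131, 0.077]
tool_rot: [-0.475, -0.524, -0.474, 0.525]
contact_force: [-4.4, -2.5, 0.5]
gripper_width: 0.001
```

Call:
{"method": "play_rows", "body": {"motion": [[1,[0.0006,-0.0003,0],0],[1,[0.0012,-0.0006,0],0],[1,[0.0018,-0.0009,0],0],[1,[0.0018,-0.0009,0],0]]}}

```text
time: 18.75
tool_pos: [0.5179, 0.0127, 0.0777]
tool_rot: [0.475, 0.525, 0.474, -0.523]
contact_force: [-0.6, 0.1, -1.0]
gripper_width: -0.001
```

Run:
```python
from h import *
from path import *
s=state();print(s['tool_pos'],s['time'],s['contact_force'],s['ft_torque'])
p,d=cams.grab_frame("wrist");cv2.imwrite("pics/w12.png",p[:,:,::-1])
for t in("door_handle","door_tongue"):
  r=nets.landmark_of("wrist",t);print([(round(a['score'],2),np.round(a['at'],4),ang(a['at'][:2])) for a in r[:2]])
```

```text
[0.51785148 0.01265727 0.07773684] 18.75 [-0.60154746  0.10149821 -1.02577831] [-0.05049976  0.17784655 -0.03941881]
[(0.78, array([0.5355, 0.0069, 0.0934]), np.float64(-0.0034773652106944303))]
[(0.98, array([ 0.5686, -0.022 ,  0.0541]), np.float64(-0.3506623281478657))]
```

View pics/w12.png

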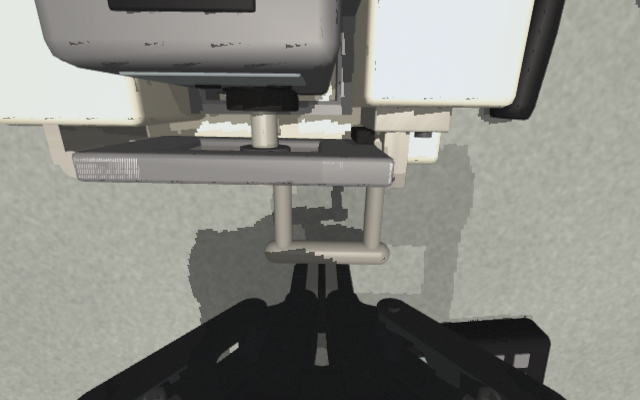

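Call:
{"method": "play_rows", "body": {"motion": [[1,[0.0005,-0.0002,0],0],[1,[0.001,-0.0004,0],0],[1,[0.001,-0.0004,0],0]]}}

```text
time: 19.2
tool_pos: [0.5178, 0.0124, 0.0773]
tool_rot: [0.475, 0.524, 0.475, -0.524]
contact_force: [-0.7, 0.3, 0.5]
gripper_width: -0.001
```

Call:
{"method": "play_rows", "body": {"motion": [[1,[0.0005,-0.0002,0],0],[1,[0.001,-0.0004,0],0],[1,[0.001,-0.0004,0],0]]}}

```text
time: 19.5
tool_pos: [0.5184, 0.012, 0.0771]
tool_rot: [-0.474, -0.524, -0.475, 0.524]
contact_force: [-3.8, 1.1, 2.6]
gripper_width: -0.003
```

Call:
{"method": "play_rows", "body": {"motion": [[1,[0.0005,-0.0002,0],0],[1,[0.001,-0.0004,0],0],[1,[0.001,-0.0004,0],0]]}}

```text
time: 19.8
tool_pos: [0.5188, 0.0118, 0.077]
tool_rot: [-0.474, -0.524, -0.475, 0.525]
contact_force: [-6.0, 1.8, 5.9]
gripper_width: 0.004
```

Call:
{"method": "play_rows", "body": {"motion": [[1,[0.0005,-0.0002,0],0],[1,[0.001,-0.0004,0],0],[1,[0.001,-0.0004,0],0]]}}

```text
time: 20.1
tool_pos: [0.5189, 0.0117, 0.077]
tool_rot: [-0.473, -0.523, -0.476, 0.525]
contact_force: [-10.7, 2.2, 8.4]
gripper_width: -0.001
```

Call:
{"method": "play_rows", "body": {"motion": [[1,[-0.002,0.0005,0],0],[1,[-0.005,0.001,0],0],[1,[-0.012,0.001,0],0],[1,[-0.02,0.001,0],0],[1,[-0.025,0.001,0],0]]}}

```text
time: 20.6
tool_pos: [0.4949, 0.012, 0.0769]
tool_rot: [-0.475, -0.524, -0.475, 0.524]
contact_force: [-0.5, 0.6, 0.5]
gripper_width: 0.002
```

Run:
```python
from h import *
from path import *
s=state();print(s['tool_pos'],s['time'],s['contact_force'],s['ft_torque'])
i=cams.camera_info("wrist");p,d=cams.grab_frame("wrist");cv2.imwrite("pics/w13.png",p[:,:,::-1]);np.savez("pics/w13.npz",d=d,**i)
for c in("wrist","scene"):
  if c=="scene": cams.grab_frame(c)
  for t in("door_handle","door_tongue"):
    r=nets.landmark_of(c,t);print(c,[(round(a['score'],2),np.round(a['at'],4),ang(a['at'][:2])) for a in r[:2]])
W=cloud("wrist",d,i);P=W.reshape(-1,3);P=P[np.isfinite(P[:,0])]
q=P[(P[:,2]>.100)&(P[:,2]<.109)&(P[:,0]>.52)&(P[:,0]<.60)&(P[:,1]<.12)&(P[:,1]>-.06)]
print(len(q),cv2.minAreaRect(q[:,:2].astype(np.float32)*1000))
```

```text
[0.4948895  0.01201083 0.07692767] 20.6 [-0.45173447  0.58953723  0.51549048] [-0.01724626  0.02135128 -0.02029004]
wrist [(0.89, array([0.533 , 0.0083, 0.093 ]), np.float64(0.023004211470128197))]
wrist [(0.72, array([0.5337, 0.0094, 0.0915]), np.float64(0.022362510687674905))]
scene [(0.68, array([0.5331, 0.0122, 0.0968]), np.float64(0.04048163510101942))]
scene [(0.68, array([ 0.5695, -0.0208,  0.054 ]), np.float64(-0.35647442868436185))]
13933 ((565.8909301757812, 27.35101318359375), (174.69869995117188, 68.21593475341797), 89.9994888305664)
```

View pics/w13.png

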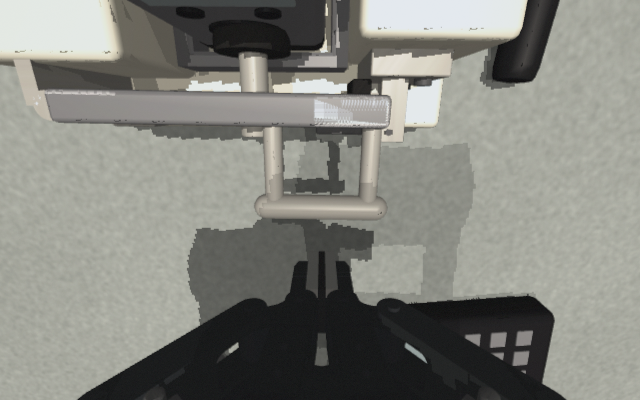

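```bash
cat > da.py <<'E'
from h import *
import sys
f=np.load(sys.argv[1]);i={k:f[k] for k in ('K','rvec','tvec')}
W=cloud("wrist",f['d'],i);P=W.reshape(-1,3);P=P[np.isfinite(P[:,0])]
yaw=-.102;o=np.array([.6238,.0288]);c_,s_=np.cos(yaw),np.sin(yaw)
D=np.c_[(P[:,:2]-o)@np.array([[c_,-s_],[s_,c_]]),P[:,2]]*1000
def line(z,x,y,mode):
    q=D[(D[:,2]>z[0])&(D[:,2]<z[1])&(D[:,0]>x[0])&(D[:,0]<x[1])&(D[:,1]>y[0])&(D[:,1]<y[1])];L=[]
    for a in np.arange(y[0],y[1],3.):
        e=q[(q[:,1]>=a)&(q[:,1]<a+3)]
        if len(e)>3:L.append((a+1.5,e[:,0].min() if mode<0 else e[:,0].max()))
    L=np.array(L);
    for _ in range(3):
        k=np.polyfit(*L.T,1);r=L[:,1]-np.polyval(k,L[:,0]);L=L[abs(r)<max(.7,2*r.std())]
    return k.round(4),len(L)
print('door outer edge',line((103,109),(-75,-32),(-50,60),-1))
print('door inner edge',line((103,109),(-75,-32),(-50,60),1))
print('cheekL front',line((99,105),(-30,20),(48,95),-1),'cheekR',line((99,105),(-30,20),(-95,-48),-1))
E
python3 da.py pics/w13.npz
```

```text
door outer edge (array([ 1.56000e-02, -5.09788e+01]), 37)
door inner edge (array([ 1.62000e-02, -3.92313e+01]), 37)
cheekL front (array([ -0.0318, -27.1435]), 12) cheekR (array([ 5.00000e-03, -2.12796e+01]), 16)
```

Call:
{"method": "play_rows", "body": {"motion": [[1,[-0.02,0,0.03],0],[1,[-0.03,0,0.08],0],[1,[-0.04,0,0.12],0],[1,[-0.05,-0.02,0.16],0],[1,[-0.06,-0.04,0.17],0]]}}

```text
time: 21.4
tool_pos: [0.4377, -0.0286, 0.2534]
tool_rot: [0.478, 0.526, 0.472, -0.522]
contact_force: [-0.3, -0.5, 0.5]
gripper_width: -0.003
```

```bash
python3 - <<'E'
from h import *
s=state();print(s['tool_pos'],s['time'],s['contact_force'])
i=cams.camera_info("wrist");p,d=cams.grab_frame("wrist");cv2.imwrite("pics/w14.png",p[:,:,::-1]);np.savez("pics/w14.npz",d=d,**i)
p,d=cams.grab_frame("scene");cv2.imwrite("pics/s14.png",cv2.resize(p[120:300,180:420,::-1],None,fx=3,fy=3,interpolation=cv2.INTER_CUBIC))
W=cloud("wrist",np.load("pics/w14.npz")['d'],i);P=W.reshape(-1,3);P=P[np.isfinite(P[:,0])]
q=P[(abs(P[:,0]-.624)<.05)&(abs(P[:,1]-.029)<.05)&(P[:,2]>.14)]
if len(q):print(len(q),np.percentile(q[:,2],[5,50,95]))
E
python3 da.py pics/w14.npz
```

```text
[ 0.43767253 -0.02856525  0.25341759] 21.4 [-0.3008521  -0.52288467  0.54464108]
door outer edge (array([ 1.65000e-02, -5.13478e+01]), 37)
door inner edge (array([ 1.46000e-02, -3.98014e+01]), 37)
cheekL front (array([ 3.6000e-03, -2.9347e+01]), 14) cheekR (array([ 7.70000e-03, -2.09728e+01]), 16)
```

View pics/w14.png

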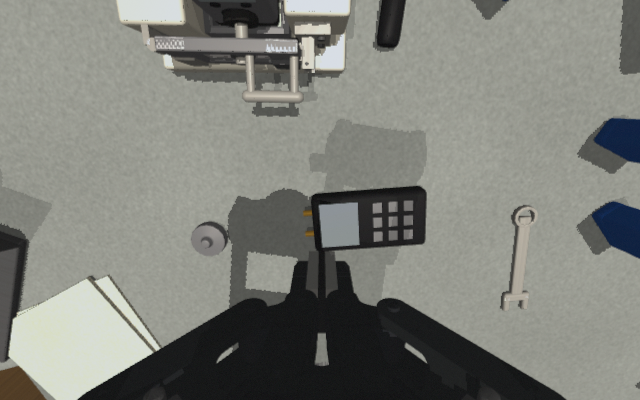

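View pics/s14.png

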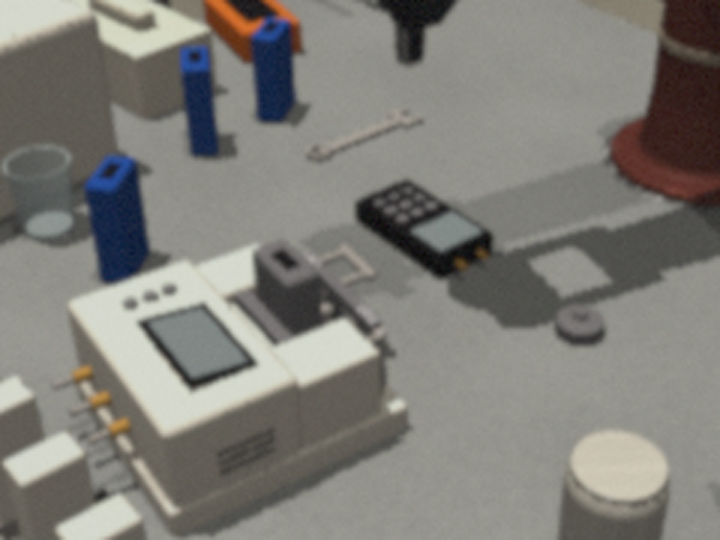

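The door has stayed at the same angle, 0.01–0.02 rad, in both looks since I let go. An unlatched door would have sprung back to 0.07 rad or more. The detector stands in the seat and the bystanders are where they were.

```bash
python3 -c "
from plant import workorder,state
print(workorder.job_done(),state()['time'])"
```

```text
the job is handed in; nothing more can be done
the job is handed in; nothing more can be done
```

The gas detector is in the dock, the door is latched shut, and the job was handed in at about 21.5 s of the 58 s allowed.

**What I did:** I gripped the grey detector across its width and lowered it into the seat with its grille towards the door. I let go while the door was still open, then swung the door to by its handle and pushed until the stop was felt.

**What the last checks showed:**
- **Seating:** After release, the detector's top was about 150 mm above the bench, as it should be when fully down. The networks placed its centre and its grille in the expected positions.
- **Latch:** The push force rose to about 4–5 N, dropped to nearly 0 as the door jumped forward, then rose steeply with almost no movement. With the arm backed off, the door measured about 0.015 rad in two looks 0.8 s apart; unlatched, it would have sprung back to 0.07 rad or more.
- **Force:** The highest push I read was about 11 N along x, or about 14 N in total, against the 18 N limit. Readings come only at the end of each move, so I did not see the exact peak as the latch gave. The 4–5 N before the drop is below the 6–14 N the latch should need, so the true peak probably fell between readings.
- **Other objects:** Every bystander in the last pictures is where it was; the gas can and spray bottle were mostly out of view there, but the arm did not go near them.

**Disagreement between checks:** The network's position for the latch tongue did not match the other door measurements once the door was nearly shut. I relied on the door edge measured from depth and on the handle position instead.

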